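# Close the gap between the drawer units

### The arm

A 6-joint arm with a two-finger parallel gripper is mounted at the origin on the work surface. World frame = base frame: x ahead of the robot, y to its left, z up, the work surface at z = 0. Lengths are in m, angles in rad, forces in N, time in s.
With the tool pointing down it reaches from about 0.275 to 0.825 m from the base axis. Payload 4.9 kg.
Tool frame: the origin (TCP) lies at the very end of the fingers, on their centre line; the grasp point (between the pads) lies 19 mm behind it; z points along the fingers, y is the line along which they close (so a half turn about z gives the same grasp; the last joint's range is limited). The gripper opens to 85 mm and grips with 20 to 120 N. Pads are 22 mm wide; open, the fingers measure 114 mm over their backs; the gripper's body (76 mm by 85 mm) begins 54 mm behind the grasp point. The pads swing forward as they close: fully open they stand 13 mm farther back than shut.
Start: joints at [-0.134, 0.326, -0.193, 1.052, 0, 1.437], TCP at [0.55, 0, 0.231] pointing down, gripper open.
Joint ranges: [-2.65, 2.65], [-0.97, 1.79], [-1.3, 1.35], [-1.93, 2.1], [-1.47, 1.37], [-3.14, 3.14]. Speed limits (rad/s): [2.57, 2.57, 3.14, 3.14, 3.14, 3.14].

### API

Orientations are given as a unit quaternion [w, x, y, z].
In Python, from cell import env gives the robot as it stands.
- The arm moves only by the tool send_rows, never from a script. Its argument "moves" is a list of rows, each an object with "fingers": the opening, from -1 (shut) to 1 (fully open); "offset": the shift along the tool's x, y, z as a fraction of full scale, a list of three; "angular": the turn, a rotation vector about the tool's x, y, z as a fraction of full scale, a list of three. A call has exactly 5 rows; each row shifts and turns the commanded pose from where the row before left it, along the tool's axes as they then stand; what a row does not reach is not made up. Full scale, the value 1, is 50 mm for a shift and 0.1 rad for a turn. A row lasts 1/8 s, in which the tool goes at most 62.5 mm and 10.7 degrees, less where a joint would pass 70% of its speed; a pose out of reach is approached as far as the arm can. A call with a number of a shift or a turn outside -1 to 1 is refused whole. A call with a gripper value outside its range is refused whole. The fingers move at their own pace and stop on an object; "force" is the grip in N (left out, the last holds). Time passes only in rows, so rows that do not move let the fingers close, or fill a call up. It gives the time, the measured TCP pose, the force, the opening and the grip force at its end, in the units of the state.
- env.read_state(): the state, without advancing time (a new reading comes with each control period).
- env.grab_frame(name): name is "scene" or "side" or "wrist"; returns a dict with "color" (480x640x3 uint8, red, green, blue), "vfov" (degrees; the focal length in pixels is half the picture's height over the tangent of half this angle, whatever the lens; pixels are square), "cx", "cy" (the principal point, pixels), "k1" (the pictures are not rectified: a ray, as slopes to the right and down, at radius r is drawn at 1 + k1 r^2 times it, then the intrinsics apply), "extrinsics" (4x4, takes a point from world to camera coordinates). Camera axes: x right, y up, looking along -z (the intrinsics and any distortion apply to the point x, -y, -z); pixel columns grow to the right and rows downward; lengths in m; the calibration is good to about 2 mm. A picture is of the moment at which its call begins. There is no depth.
- env.sign_off(): hands the job in; it is judged then, once.
The state is a dict: "time_s": time; "joints": joint angles; "joint_velocities": joint speeds; "tau": joint torques, N m; "position": TCP position; "tcp_rot": TCP orientation; "force": force on the tool from outside, world axes, zero at the start; "torque": the same for the moment, N m; "gripper_width": opening from 0.0 (shut) to 1.0 (fully open); "grip_force": force on a finger pad.
Only numpy, scipy, OpenCV 4.12 (cv2) and the standard library are available. Lean on these libraries where they do the work, as an engineer would, in place of code of your own. Each camera call takes 0.05 s, during which the arm holds its last target. There are 200 camera calls.

### The job

A steel canister is standing in the gap between the two little pine drawer units. First lift it out and stand it upright in the shallow wooden tray, then slide the loose one-drawer unit up against the fixed two-drawer unit so that their sides meet flush with no gap and their drawer fronts are level with each other. Do not topple the unit, and leave the plate, the mug and the cooking pot where they are.

Things in the scene. Friction and masses are not known exactly. Their poses are not given: they have to be found in the camera images.
- fixed_unit: Pine two-drawer unit screwed to the table by two small steel angle brackets behind it (they reach 25 mm behind its back, 50 mm high); it cannot move. 130 deep (x) by 110 wide (y) by 100 high. Origin: centre of its underside, on the table. Its x axis points from the drawer fronts to the back, z up; drawer fronts at x = -65 mm, sides at y = +-55 mm.
- loose_unit: Pine one-drawer unit, loose on the table, about 0.7 kg, 130 deep (x) by 110 wide (y) by 70 high: too wide to grasp. Stands to the left or to the right of the fixed unit, slightly askew and in front of or behind its line. Origin: centre of its underside. x from drawer front to back, z up; drawer front at x = -65 mm, sides at y = +-55 mm. No handle, only a round dark finger hole drawn on its front.
- canister: Round steel canister with a dark wooden lid, 64 mm diameter, 120 high (the lid, 60 mm diameter, is the top 16 mm), about 0.25 kg, standing upright in the gap between the two units. Origin: centre of its underside, z up along its axis.
- tray: Shallow dark wooden rectangular tray fixed to the table, 130 (x) by 150 (y) by 18 high, walls and floor 5 mm thick; it lies to the front left or front right. Origin: centre of its underside, z up.
- plate: Bystander: round blue plate, 140 diameter, 18 high. Origin: centre of its underside.
- mug: Bystander: white mug with handle, 80 diameter, 95 high. Origin: centre of its underside.
- saucepan: Bystander: steel cooking pot with two small side handles, 170 diameter, 90 high. Origin: centre of its underside.
There are look-alikes about, which are no part of the job. What is shaped like the canister but pink or yellow is not meant.

How it is judged:
On the way, in this order (a step that is already met when the one before it is completed fails the run):
1. the canister stands upright in the tray, released (x of canister in the frame of tray between -0.04 and 0.04 m and y of canister in the frame of tray between -0.05 and 0.05 m and z of canister in the frame of tray below 0.011 m and angle between canister's own z axis and vertical below 0.1 rad and contact force between the fingers and canister below 0.1 N), for 0.2 s.
2. the loose unit is flush against the fixed one, fronts level (y of loose_unit in the frame of fixed_unit between -0.114 and 0.114 m and x of loose_unit in the frame of fixed_unit between -0.006 and 0.006 m and z of loose_unit in the frame of fixed_unit below 0.005 m and angle between the x axis of loose_unit and the x axis of fixed_unit, either way round below 0.035 rad and angle between loose_unit's own z axis and vertical below 0.05 rad), for 0.2 s.
At the end, for the whole second after the job is handed in: The canister stands upright (within 0.1 rad) on the tray's floor, released and at rest; the loose unit stands on the table with its side against the fixed unit's side (gap under 4 mm), square to it (within 0.035 rad), its front level with the other's to within 6 mm, at rest (all of step 1 and all of step 2 and linear speed of each of canister, loose_unit below 0.02 m/s); the robot touches nothing.
It fails at once if the loose unit toppled (angle between loose_unit's own z axis and vertical above 0.5 rad).
It fails at once if the plate, mug or cooking pot was moved by more than 30 mm (distance of any of plate, mug, saucepan from where it was at the start of the episode above 0.03 m).
It also fails if it takes over 72 s, if anything falls off the work surface, if the arm or the gripper's body presses on something with over 40 N, if the wrist force passes 120 N, or if a joint passes its speed limit or range.

## Working session

There is one attempt and no reset: what is moved stays moved. The work goes in short steps, Python scripts to look and compute and a tool call to move; the robot and the scene stay as the last step left them, time stands still between calls to the robot, and variables do not carry over. Pictures are saved under pics/ and viewed, at most 10 in all, crops included, and the job is handed in when it is done.

Besides the shell and the picture viewer there is one more tool, called after "Call:" by a JSON object that holds its "api" and its "payload", one argument or row to a line. send_rows: Moves the arm, as the interface text tells. Its arguments: {"type":"object","properties":{"moves":{"type":"array","items":{"type":"object","properties":{"fingers":{"type":"number"},"offset":{"type":"array","items":{"type":"number","minimum":-1,"maximum":1}},"angular":{"type":"array","items":{"type":"number","minimum":-1,"maximum":1}}}}},"force":{"type":"number"}},"required":["moves"]}

```bash
mkdir -p pics; ls; cat > h.py <<'E'
import numpy as np, cv2
from cell import env
def K(f):
    h,w=f["color"].shape[:2]; F=h/2/np.tan(np.radians(f["vfov"])/2)
    return np.array([[F,0,f["cx"]],[0,F,f["cy"]],[0,0,1]])
def grab(n,p=None):
    f=env.grab_frame(n)
    if p: cv2.imwrite(p,f["color"][...,::-1])
    return f
def ext(f):
    E=np.diag([1,-1,-1,1.])@np.array(f["extrinsics"]); return E
def proj(f,P):
    E=ext(f); k=np.array([f["k1"],0,0,0.])
    return cv2.projectPoints(np.asarray(P,float).reshape(-1,1,3),cv2.Rodrigues(E[:3,:3])[0],E[:3,3],K(f),k)[0].reshape(-1,2)
def back(f,uv,z):
    "pixels to world points at height z"
    E=ext(f); uv=np.asarray(uv,float).reshape(-1,1,2)
    n=cv2.undistortPointsIter(uv,K(f),np.array([f["k1"],0,0,0.]),None,None,(3,100,1e-10)).reshape(-1,2)
    d=np.c_[n,np.ones(len(n))]@E[:3,:3]; c=-E[:3,:3].T@E[:3,3]
    z=np.broadcast_to(z,len(n)); return c+d*((z-c[2])/d[:,2])[:,None]
E
python3 - <<'E'
from h import *
import pickle
for n in("scene","side"):
    f=grab(n,f"pics/{n}0.png"); pickle.dump(f,open(n+"0.pkl","wb")); print(n,f["vfov"],f["k1"],f["cx"],f["cy"],-ext(f)[:3,:3].T@ext(f)[:3,3])
print(env.read_state())
E
```

```text
pics
scene 43.476218394764516 0.018828973409368184 306.23420000789406 248.05986048243378 [1.52550064 0.67333432 1.18870751]
side 44.5191770672392 -0.16859598798392836 316.22559236526064 234.9017207539424 [-0.26759417  0.85165079  1.10960199]
{'time_s': 0.1, 'joints': array([-1.34183719e-01,  3.26893574e-01, -1.93457841e-01,  1.05203327e+00,
        1.31674617e-05,  1.43659741e+00]), 'joint_velocities': array([-0.00143144, -0.00062197,  0.00225625, -0.00050418,  0.00144965,
       -0.00074379]), 'tau': array([-1.63831678e-04, -4.44239044e+01,  2.63037515e+01,  7.96647771e-03,
       -2.12530945e-04,  1.93304103e-06]), 'position': array([5.49478507e-01, 9.48395394e-05, 2.30577077e-01]), 'tcp_rot': array([-6.35645046e-04,  7.07101187e-01,  7.07111929e-01, -4.76153980e-04]), 'force': array([-0.04352791,  0.33430888,  0.40821   ]), 'torque': array([-0.0121044 ,  0.03823986,  0.05061296]), 'grip_force': 0.0, 'gripper_width': 0.9943904073813999}
```

View pics/scene0.png

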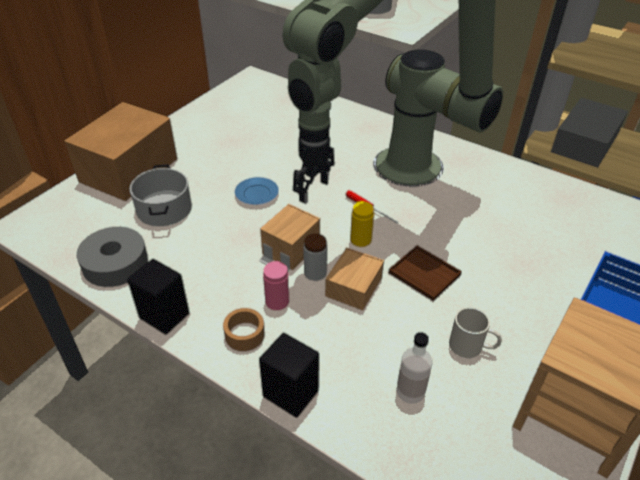

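View pics/side0.png

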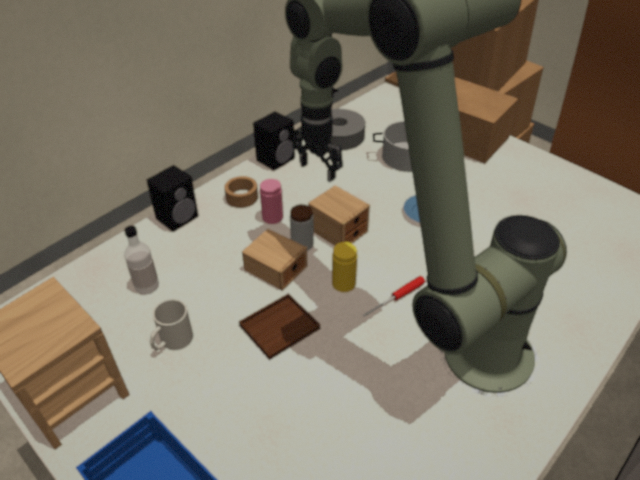

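Scene view: the candidates for the canister are grey with a dark lid (315,257), pink (276,285) and yellow (361,225). The grey steel one between the two pine units fits. The loose low unit is at (355,278), the fixed tall one at (290,235) and the tray at (425,272). The side view shows the same objects: canister (302,228), loose unit (275,258), fixed unit (340,215), tray (280,326). I'll enlarge both to confirm.

```bash
python3 - <<'E'
import cv2
a=cv2.imread("pics/scene0.png")[195:315,250:470]; b=cv2.imread("pics/side0.png")[180:360,230:380]
cv2.imwrite("pics/c1.png",cv2.resize(a,(770,420),interpolation=cv2.INTER_CUBIC)) #3.5
cv2.imwrite("pics/c2.png",cv2.resize(b,None,fx=3.3333,fy=3.3333,interpolation=cv2.INTER_CUBIC)) #3.333
E
```

```text
(no output)
```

View pics/c1.png

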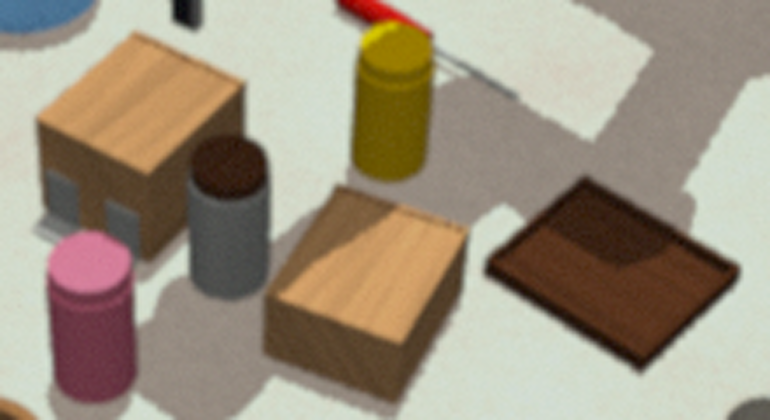

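View pics/c2.png

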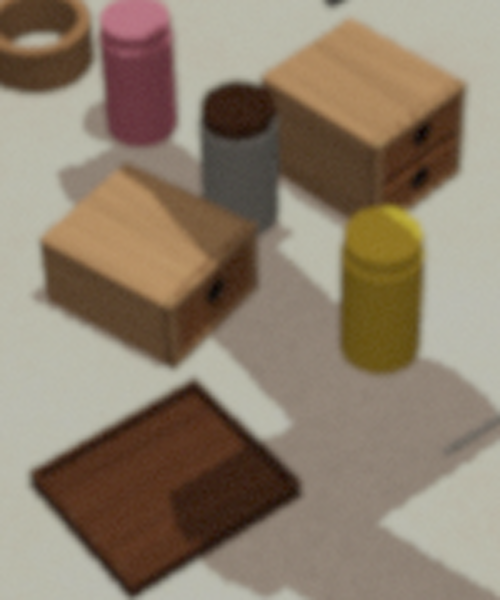

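```bash
cat > m.py <<'E'
from h import *
import pickle
from scipy.optimize import least_squares
S,D=[pickle.load(open(n+"0.pkl","rb")) for n in("scene","side")]
c1=lambda p:(np.array(p)+.5)/3.5-.5+[250,195]
c2=lambda p:(np.array(p)+.5)/3.3333-.5+[230,180]
def rect(x,y,t,a,b,z):
    c,s=np.cos(t),np.sin(t); return np.array([[x+c*i*a/2-s*j*b/2,y+s*i*a/2+c*j*b/2,z] for i,j in((1,1),(1,-1),(-1,-1),(-1,1))])
def fit(name,p,q,a,b,z):
    P=back(S,c1(p),z);Q=back(D,c2(q),z);print(name,"\n",np.c_[P[:,:2],Q[:,:2]].round(4))
    def order(pts,x,r): # match nearest
        return np.array([r[np.argmin(np.hypot(*(r-k[:2]).T[:2]))] for k in pts])
    best=None
    m=(P.mean(0)+Q.mean(0))/2
    def res(x):
        R=rect(*x,a,b,z)
        o=[]
        for f,uv,W in((S,c1(p),P),(D,c2(q),Q)):
            pr=proj(f,R)
            o+=[(u-pr[np.argmin(np.hypot(*(pr-u).T))]) for u in uv]
        return np.ravel(o)
    best=min((least_squares(res,[m[0],m[1],t]) for t in(-.5,-.25,0,.25,.5)),key=lambda r:r.cost)
    print(" fit",best.x.round(4),"rms px",np.sqrt(2*best.cost/8).round(2))
    return best.x
E
python3 - <<'E'
from m import *
F=fit("fixed",[(137,33),(245,85),(147,172),(38,120)],[(350,19),(465,86),(378,147),(263,79)],.13,.11,.1)
L=fit("loose",[(342,187),(467,232),(402,343),(266,297)],[(125,165),(258,230),(172,305),(43,241)],.13,.11,.07)
T=fit("tray",[(587,177),(740,268),(640,371),(487,270)],[(197,382),(300,490),(134,596),(32,480)],.13,.15,.018)
print("can",back(S,c1([(229,167)]),.12),back(D,c2([(240,110)]),.12))
t=F[2];R=np.array([[np.cos(t),np.sin(t)],[-np.sin(t),np.cos(t)]])
print("loose in fixed",R@(L[:2]-F[:2]),L[2]-t)
# canister body bottom edge midpoints
print("can bottom", back(S,c1([(229,298)]),0), back(D,c2([(243,232)]),0))
print("plate,pink,yellow",back(S,[(257,190),(276,270),(362,210)],[.018,.12,.12]))
E
```

```text
fixed 
 [[ 0.4889 -0.1304  0.6078 -0.134 ]
 [ 0.4918 -0.0229  0.4794 -0.1314]
 [ 0.6156 -0.0273  0.4812 -0.0268]
 [ 0.6167 -0.1308  0.6059 -0.026 ]]
 fit [ 0.5477 -0.0806 -0.0094] rms px 1.62
loose 
 [[0.5187 0.0857 0.6373 0.1013]
 [0.5063 0.1884 0.5067 0.0828]
 [0.6292 0.2065 0.4973 0.1842]
 [0.6474 0.1023 0.6192 0.2045]]
 fit [0.5696 0.1429 0.1446] rms px 2.0
tray 
 [[0.3497 0.2135 0.464  0.1939]
 [0.3731 0.357  0.337  0.2163]
 [0.5113 0.3417 0.356  0.3606]
 [0.4859 0.1991 0.483  0.3415]]
 fit [ 0.4176  0.2759 -0.1457] rms px 3.4
can [[0.59337993 0.03209276 0.12      ]] [[0.57503959 0.03137744 0.12      ]]
loose in fixed [0.01974736 0.22375555] 0.15401804616066528
can bottom [[0.60968936 0.04381647 0.        ]] [[0.56625101 0.04113332 0.        ]]
plate,pink,yellow [[ 0.41241087 -0.31302658  0.018     ]
 [ 0.73016725  0.00951364  0.12      ]
 [ 0.41396673  0.06407989  0.12      ]]
```

```bash
python3 - <<'E'
from m import *
for f,c in((S,c1),(D,c2)):
    print(proj(f,[(0,0,0),(.5495,0,.2306),(.5495,.05,.2306),(.5495,-.05,.2306)]).round(1).tolist(), K(f)[0,0],f["k1"])
    print(np.array(f["extrinsics"]).round(4).tolist())
a=cv2.imread("pics/scene0.png")[130:210,270:370]; b=cv2.imread("pics/side0.png")[110:190,270:370]
cv2.imwrite("pics/c3.png",np.hstack([cv2.resize(i,(400,320),interpolation=cv2.INTER_CUBIC) for i in(a,b)]))
E
```

```text
[[408.8, 164.1], [314.6, 195.7], [331.2, 202.9], [298.6, 188.6]] 601.9276743337513 0.018828973409368184
[[-0.5778, 0.8162, -0.0072, 0.3403], [-0.569, -0.3965, 0.7204, 0.2787], [0.5851, 0.4203, 0.6935, -2.0], [0.0, 0.0, 0.0, 1.0]]
[[488.3, 354.3], [316.6, 177.4], [302.6, 186.3], [330.1, 168.8]] 586.3581200730822 -0.16859598798392836
[[-0.7255, -0.6882, -0.0087, 0.4016], [0.4584, -0.4926, 0.7397, -0.2786], [-0.5134, 0.5327, 0.6728, -1.3376], [0.0, 0.0, 0.0, 1.0]]
```

View pics/c3.png

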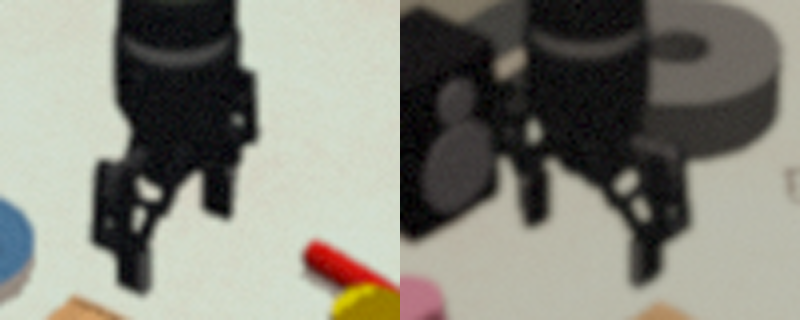

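The crop shows the open fingertips at scene (304,202) and (325,184), and at side (331,181) and (302.5,165.5). I'll check the calibration against them.

```bash
python3 - <<'E'
from m import *
for f in(S,D): print(proj(f,[(.5495+d,0,z) for d in(.05,-.05) for z in (.2306,.2436)]).round(1).tolist())
E
```

```text
[[303.1, 206.2], [303.1, 202.1], [325.7, 185.6], [325.8, 181.6]]
[[302.4, 169.4], [302.2, 165.3], [331.4, 185.7], [331.4, 181.5]]
```

```bash
python3 - <<'E'
from m import *
for f,c in((S,(425,275)),(D,(270,330))):
    hsv=cv2.cvtColor(f["color"],cv2.COLOR_RGB2HSV)
    m=((hsv[...,1]>110)&(hsv[...,2]<120)&((hsv[...,0]<20)|(hsv[...,0]>170))).astype(np.uint8)
    n,l,st,ce=cv2.connectedComponentsWithStats(m); k=l[c[1],c[0]]
    print(st[k],ce[k].round(1))
    h=cv2.convexHull(np.argwhere(l==k)[:,::-1].astype(np.int32))
    q=cv2.approxPolyDP(h,4,True).reshape(-1,2);print(q.tolist())
    print(back(f,q,.018)[:,:2].round(4).tolist(),back(f,ce[k],.012)[:,:2])
print(c1([(587,177),(740,268),(640,371),(487,270)]).round(1).tolist(),c2([(197,382),(300,490),(134,596),(32,480)]).round(1).tolist())
E
```

```text
[ 389  246   71   54 1983] [424.5 272.2]
[[459, 274], [432, 299], [389, 272], [417, 246]]
[[0.3858, 0.3568], [0.507, 0.3382], [0.4863, 0.2], [0.3532, 0.2141]] [[0.4267614  0.27633031]]
[ 240  296   79   62 2621] [279.  325.6]
[[318, 327], [269, 357], [240, 322], [288, 296]]
[[0.3392, 0.2197], [0.3604, 0.3592], [0.4856, 0.3368], [0.4612, 0.1993]] [[0.41333842 0.27701771]]
[[417.4, 245.2], [461.1, 271.2], [432.5, 300.6], [388.8, 271.8]] [[288.8, 294.3], [319.7, 326.7], [269.9, 358.5], [239.3, 323.7]]
```

Call:
{"api": "send_rows", "payload": {
  "moves": [
    {"fingers": 1, "offset": [0.32, 0.32, 0], "angular": [0, 0, 0]},
    {"fingers": 1, "offset": [0.32, 0.32, 0], "angular": [0, 0, 0]},
    {"fingers": 1, "offset": [0, 0, 0], "angular": [0, 0, 0]},
    {"fingers": 1, "offset": [0, 0, 0], "angular": [0, 0, 0]},
    {"fingers": 1, "offset": [0, 0, 0], "angular": [0, 0, 0]}
  ]
}}

```text
time_s: 0.72
position: [0.5814, 0.0316, 0.2312]
tcp_rot: [-0.0, 0.707, 0.707, -0.0]
force: [0.4, -0.7, 0.4]
gripper_width: 0.999
grip_force: 0.0
```

```bash
python3 - <<'E'
from m import *
f=grab("wrist","pics/w1.png");pickle.dump(f,open("w1.pkl","wb"))
print(env.read_state()["position"],-ext(f)[:3,:3].T@ext(f)[:3,3],f["vfov"],f["k1"])
E
```

```text
[0.58152093 0.03152737 0.23126974] [0.58119604 0.10271023 0.37319406] 65.36303860645866 -0.03469788551152754
```

View pics/w1.png

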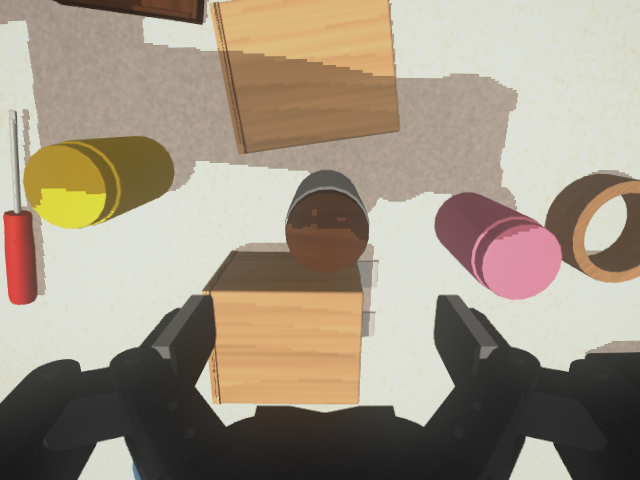

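The wrist view shows the canister lid circle centred at about (327.5,231), r 41. The fixed unit's top runs (213,292)-(362,292)-(359,403). The loose unit's near top corners are at (244,153) and (399,130), and its far ones at about (211,3) and (388,0).

```bash
python3 - <<'E'
from m import *
f=pickle.load(open("w1.pkl","rb"));print(ext(f)[:3,:3].round(3).tolist())
print("lid",back(f,[(327.5,231),(286,231),(369,231),(327,272)],.12).round(4).tolist())
print("fixed",back(f,[(213,292),(362,292),(359,403),(213,403)],.1)[:,:2].round(4).tolist(), back(f,[(235,252)],0))
print("loose",back(f,[(244,153),(399,130),(388,0),(211,3)],.07)[:,:2].round(4).tolist())
E
```

```text
[[1.0, 0.0, -0.001], [0.001, -0.96, 0.279], [-0.001, -0.279, -0.96]]
lid [[0.5831, 0.0306, 0.12], [0.5539, 0.0306, 0.12], [0.6123, 0.0306, 0.12], [0.5828, -0.0004, 0.12]]
fixed [[0.4917, -0.0259], [0.6109, -0.0257], [0.6115, -0.1331], [0.4821, -0.1338]] [[ 0.48626393 -0.02670745  0.        ]]
loose [[0.5167, 0.081], [0.6393, 0.0988], [0.6268, 0.1902], [0.4984, 0.1886]]
```

Call:
{"api": "send_rows", "payload": {
  "moves": [
    {"fingers": 1, "offset": [0, 0.03, 0.8], "angular": [0, 0, 0]},
    {"fingers": 1, "offset": [0, 0, 0.8], "angular": [0, 0, 0]},
    {"fingers": 1, "offset": [0, 0, 0.8], "angular": [0, 0, 0]},
    {"fingers": 1, "offset": [0, 0, 0.8], "angular": [0, 0, 0]},
    {"fingers": 1, "offset": [0, 0, 0], "angular": [0, 0, 0]}
  ]
}}

```text
time_s: 1.4
position: [0.5804, 0.0319, 0.0686]
tcp_rot: [-0.002, 0.707, 0.707, -0.002]
force: [0.3, 0.4, 0.5]
gripper_width: 1.001
grip_force: 0.0
```

Call:
{"api": "send_rows", "payload": {
  "moves": [
    {"fingers": -1, "offset": [0, 0, 0], "angular": [0, 0, 0]},
    {"fingers": -1, "offset": [0, 0, 0], "angular": [0, 0, 0]},
    {"fingers": -1, "offset": [0, 0, 0], "angular": [0, 0, 0]},
    {"fingers": -1, "offset": [0, 0, 0], "angular": [0, 0, 0]},
    {"fingers": -1, "offset": [0, 0, 0], "angular": [0, 0, 0]}
  ],
  "force": 40
}}

```text
time_s: 2.02
position: [0.5848, 0.0318, 0.0736]
tcp_rot: [0.001, 0.707, 0.707, 0.001]
force: [-2.8, -0.2, 7.2]
gripper_width: 0.734
grip_force: 44.6
```

Call:
{"api": "send_rows", "payload": {
  "moves": [
    {"fingers": -1, "offset": [0, 0, -0.6], "angular": [0, 0, 0]},
    {"fingers": -1, "offset": [0, 0, -0.8], "angular": [0, 0, 0]},
    {"fingers": -1, "offset": [0, 0, -0.8], "angular": [0, 0, 0]},
    {"fingers": -1, "offset": [0, 0, -0.6], "angular": [0, 0, 0]},
    {"fingers": -1, "offset": [0, 0, 0], "angular": [0, 0, 0]}
  ]
}}

```text
time_s: 2.65
position: [0.5857, 0.0319, 0.2146]
tcp_rot: [0.003, 0.707, 0.707, 0.002]
force: [1.2, 0.0, -2.6]
gripper_width: 0.733
grip_force: 45.2
```

Call:
{"api": "send_rows", "payload": {
  "moves": [
    {"fingers": -1, "offset": [0.6, -0.4, 0], "angular": [0, 0, 0]},
    {"fingers": -1, "offset": [0.8, -0.55, 0], "angular": [0, 0, 0]},
    {"fingers": -1, "offset": [0.8, -0.55, 0], "angular": [0, 0, 0]},
    {"fingers": -1, "offset": [0.6, -0.4, 0], "angular": [0, 0, 0]},
    {"fingers": -1, "offset": [0, 0, 0], "angular": [0, 0, 0]}
  ]
}}

```text
time_s: 3.28
position: [0.4861, 0.1736, 0.21]
tcp_rot: [-0.001, 0.706, 0.708, -0.001]
force: [0.9, -0.6, -2.4]
gripper_width: 0.733
grip_force: 45.1
```

```bash
python3 - <<'E'
from m import *
f=grab("wrist","pics/w2.png");pickle.dump(f,open("w2.pkl","wb"))
print(env.read_state()["position"])
E
```

```text
[0.48736219 0.17262711 0.21023634]
```

View pics/w2.png

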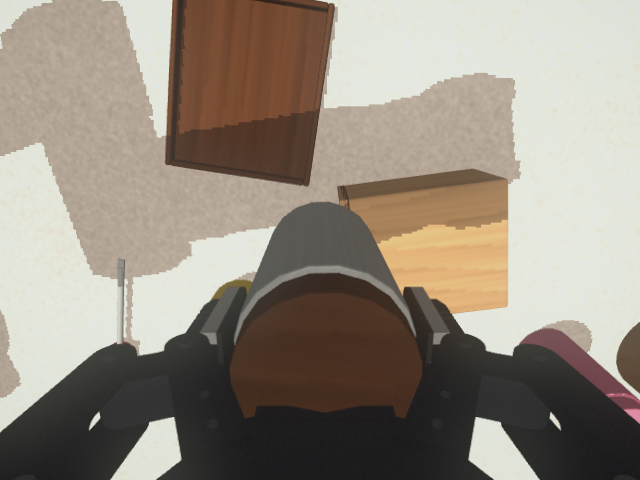

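The held canister is upright. Tray corners are near-left (168,161), near-right (308,183) and far-right (334,7). The near side has its base at the same edge.

```bash
python3 - <<'E'
from m import *
f=pickle.load(open("w2.pkl","rb"))
P=back(f,[(168,161),(308,183),(334,7)],.018)[:,:2]
print(P.round(4).tolist(),np.linalg.norm(P[1]-P[0]),np.linalg.norm(P[1]-P[2]),"centre",(P[0]+P[2])/2,"yaw",np.arctan2(*(P[1]-P[0])[::-1]))
L=back(f,[(508,180),(341,196),(508,305)],.07)[:,:2];print(L.round(4).tolist())
print(env.read_state()["position"])
E
```

```text
[[0.3461, 0.2135], [0.4703, 0.1943], [0.492, 0.336]] 0.12574470245339464 0.14332108429559365 centre [0.41905621 0.27473521] yaw -0.1535427006507593
[[0.6246, 0.2056], [0.4979, 0.1923], [0.6397, 0.1008]]
[0.48736219 0.17262711 0.21023634]
```

Call:
{"api": "send_rows", "payload": {
  "moves": [
    {"fingers": -1, "offset": [0.6, -0.4, 0], "angular": [0, 0, 0]},
    {"fingers": -1, "offset": [0.8, -0.54, 0], "angular": [0, 0, 0]},
    {"fingers": -1, "offset": [0.64, -0.42, 0], "angular": [0, 0, 0]},
    {"fingers": -1, "offset": [0, 0, 0.4], "angular": [0, 0, 0]},
    {"fingers": -1, "offset": [0, 0, 0.6], "angular": [0, 0, 0]}
  ]
}}

```text
time_s: 3.95
position: [0.4218, 0.2741, 0.1609]
tcp_rot: [0.001, 0.707, 0.707, 0.001]
force: [-0.3, 0.6, -2.0]
gripper_width: 0.732
grip_force: 45.2
```

Call:
{"api": "send_rows", "payload": {
  "moves": [
    {"fingers": -1, "offset": [0, 0, 0.6], "angular": [0, 0, 0]},
    {"fingers": -1, "offset": [0, 0, 0.5], "angular": [0, 0, 0]},
    {"fingers": -1, "offset": [0, 0, 0.3], "angular": [0, 0, 0]},
    {"fingers": -1, "offset": [0, 0, 0], "angular": [0, 0, 0]},
    {"fingers": -1, "offset": [0, 0, 0], "angular": [0, 0, 0]}
  ]
}}

```text
time_s: 4.58
position: [0.4214, 0.2741, 0.092]
tcp_rot: [0.0, 0.707, 0.707, 0.001]
force: [-0.2, -0.3, -2.1]
gripper_width: 0.734
grip_force: 45.1
```

Lower gently the last ~12 mm.

Call:
{"api": "send_rows", "payload": {
  "moves": [
    {"fingers": -1, "offset": [0, -0.02, 0.1], "angular": [0, 0, 0]},
    {"fingers": -1, "offset": [0, -0.02, 0.08], "angular": [0, 0, 0]},
    {"fingers": -1, "offset": [0, 0, 0.05], "angular": [0, 0, 0]},
    {"fingers": -1, "offset": [0, 0, 0.0], "angular": [0, 0, 0]},
    {"fingers": -1, "offset": [0, 0, 0], "angular": [0, 0, 0]}
  ]
}}

```text
time_s: 5.2
position: [0.4186, 0.2741, 0.0799]
tcp_rot: [0.0, 0.707, 0.707, 0.0]
force: [0.0, -0.8, -2.2]
gripper_width: 0.733
grip_force: 45.1
```

Call:
{"api": "send_rows", "payload": {
  "moves": [
    {"fingers": -1, "offset": [0, 0, 0.03], "angular": [0, 0, 0]},
    {"fingers": -1, "offset": [0, 0, 0.03], "angular": [0, 0, 0]},
    {"fingers": -1, "offset": [0, 0, 0.02], "angular": [0, 0, 0]},
    {"fingers": -1, "offset": [0, 0, 0.0], "angular": [0, 0, 0]},
    {"fingers": -1, "offset": [0, 0, 0], "angular": [0, 0, 0]}
  ]
}}

```text
time_s: 5.82
position: [0.4188, 0.2745, 0.0785]
tcp_rot: [0.0, 0.707, 0.707, 0.001]
force: [-7.5, -2.4, 23.2]
gripper_width: 0.733
grip_force: 47.5
```

Call:
{"api": "send_rows", "payload": {
  "moves": [
    {"fingers": -1, "offset": [0, 0, -0.03], "angular": [0, 0, 0]},
    {"fingers": -1, "offset": [0, 0, 0], "angular": [0, 0, 0]},
    {"fingers": 1, "offset": [0, 0, 0], "angular": [0, 0, 0]},
    {"fingers": 1, "offset": [0, 0, 0], "angular": [0, 0, 0]},
    {"fingers": 1, "offset": [0, 0, 0], "angular": [0, 0, 0]}
  ]
}}

```text
time_s: 6.45
position: [0.4186, 0.274, 0.0771]
tcp_rot: [0.0, 0.707, 0.707, -0.0]
force: [-0.8, -0.3, -0.2]
gripper_width: 0.999
grip_force: 0.0
```

Call:
{"api": "send_rows", "payload": {
  "moves": [
    {"fingers": 1, "offset": [0, 0, 0], "angular": [0, 0, 0]},
    {"fingers": 1, "offset": [0, 0, -0.5], "angular": [0, 0, 0]},
    {"fingers": 1, "offset": [0, 0, -1], "angular": [0, 0, 0]},
    {"fingers": 1, "offset": [0, 0, -1], "angular": [0, 0, 0]},
    {"fingers": 1, "offset": [0, 0, -0.5], "angular": [0, 0, 0]}
  ]
}}

```text
time_s: 7.08
position: [0.4196, 0.2745, 0.2301]
tcp_rot: [0.001, 0.707, 0.707, 0.002]
force: [0.1, 0.0, -0.8]
gripper_width: 1.001
grip_force: 0.0
```

```bash
python3 - <<'E'
from m import *
f=grab("wrist");g=grab("side")
pickle.dump((f,g),open("w3.pkl","wb"))
b=cv2.resize(g["color"][190:370,220:370],(400,480),interpolation=cv2.INTER_CUBIC)
a=cv2.resize(f["color"],(400,300))
cv2.imwrite("pics/c4.png",np.hstack([np.pad(a,((0,180),(0,0),(0,0))),b])[...,::-1])
print(env.read_state()["position"])
E
```

```text
[0.42032943 0.27487931 0.23026236]
```

View pics/c4.png

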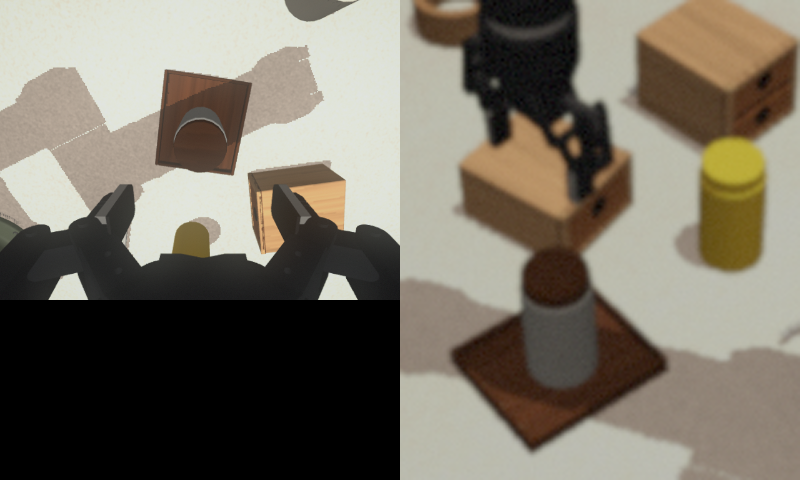

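The canister stands upright near the tray's centre (side crop, lid at about (555,275)). Next I push the loose unit in -y with both open fingers on its outer side.

Call:
{"api": "send_rows", "payload": {
  "moves": [
    {"fingers": 1, "offset": [-0.12, 0.7, 0], "angular": [0, 0, 0]},
    {"fingers": 1, "offset": [-0.12, 0.8, 0], "angular": [0, 0, 0]},
    {"fingers": 1, "offset": [-0.12, 0.8, 0], "angular": [0, 0, 0]},
    {"fingers": 1, "offset": [-0.12, 0.7, 0], "angular": [0, 0, 0]},
    {"fingers": 1, "offset": [0, 0, 0.4], "angular": [0, 0, 0]}
  ]
}}

```text
time_s: 7.8
position: [0.5715, 0.2493, 0.2062]
tcp_rot: [0.001, 0.708, 0.706, 0.001]
force: [-1.0, -0.4, -0.7]
gripper_width: 1.001
grip_force: 0.0
```

Call:
{"api": "send_rows", "payload": {
  "moves": [
    {"fingers": 1, "offset": [0, 0, 0.9], "angular": [0, 0, 0]},
    {"fingers": 1, "offset": [0, 0, 0.9], "angular": [0, 0, 0]},
    {"fingers": 1, "offset": [0, 0, 0.9], "angular": [0, 0, 0]},
    {"fingers": 1, "offset": [0, 0, 0.9], "angular": [0, 0, 0]},
    {"fingers": 1, "offset": [0, 0, 0], "angular": [0, 0, 0]}
  ]
}}

```text
time_s: 8.43
position: [0.564, 0.2486, 0.0224]
tcp_rot: [-0.002, 0.707, 0.707, -0.004]
force: [-0.0, 0.2, -0.1]
gripper_width: 0.999
grip_force: 0.0
```

Call:
{"api": "send_rows", "payload": {
  "moves": [
    {"fingers": 1, "offset": [-0.4, 0.06, 0], "angular": [0, 0, 0]},
    {"fingers": 1, "offset": [-0.3, 0, 0], "angular": [0, 0, 0]},
    {"fingers": 1, "offset": [-0.3, 0, 0], "angular": [0, 0, 0]},
    {"fingers": 1, "offset": [-0.3, 0, 0], "angular": [0, 0, 0]},
    {"fingers": 1, "offset": [-0.3, 0, 0], "angular": [0, 0, 0]}
  ]
}}

```text
time_s: 9.05
position: [0.5728, 0.1708, 0.0292]
tcp_rot: [-0.001, 0.707, 0.707, 0.003]
force: [-0.2, 7.3, 5.7]
gripper_width: 0.999
grip_force: 3.8
```

Call:
{"api": "send_rows", "payload": {
  "moves": [
    {"fingers": 1, "offset": [-0.3, 0, 0], "angular": [0, 0, 0]},
    {"fingers": 1, "offset": [-0.3, 0, 0], "angular": [0, 0, 0]},
    {"fingers": 1, "offset": [-0.2, 0, 0], "angular": [0, 0, 0]},
    {"fingers": 1, "offset": [0, 0, 0], "angular": [0, 0, 0]},
    {"fingers": 1, "offset": [0, 0, 0], "angular": [0, 0, 0]}
  ]
}}

```text
time_s: 9.68
position: [0.5711, 0.1291, 0.0274]
tcp_rot: [0.0, 0.707, 0.707, -0.001]
force: [-0.7, 0.3, -0.2]
gripper_width: 0.998
grip_force: 0.0
```

```bash
python3 - <<'E'
from m import *
f=grab("wrist");g=grab("scene");d=grab("side")
pickle.dump((f,g,d),open("w4.pkl","wb"))
b=cv2.resize(g["color"][190:310,240:400],(400,300),interpolation=cv2.INTER_CUBIC)
c=cv2.resize(d["color"][170:290,240:400],(400,300),interpolation=cv2.INTER_CUBIC)
a=cv2.resize(f["color"],(400,300))
cv2.imwrite("pics/c5.png",np.vstack([np.hstack([a,b]),np.hstack([c,c*0])])[...,::-1])
print(env.read_state()["position"])
E
```

```text
[0.57084761 0.12961786 0.02689904]
```

View pics/c5.png

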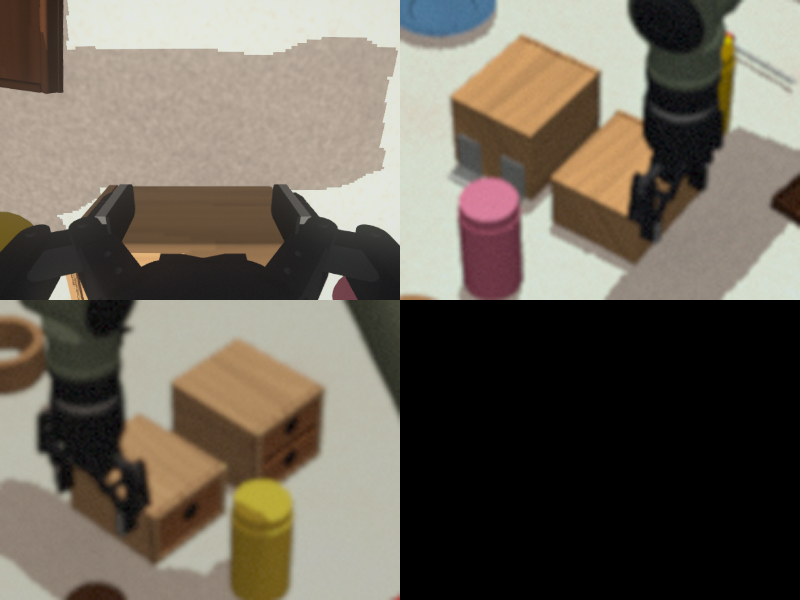

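The unit is now square and upright, about 34 mm from the fixed one, and the fingers are astride its outer face. I keep pushing.

Call:
{"api": "send_rows", "payload": {
  "moves": [
    {"fingers": 1, "offset": [-0.15, 0, 0], "angular": [0, 0, 0]},
    {"fingers": 1, "offset": [-0.15, 0, 0], "angular": [0, 0, 0]},
    {"fingers": 1, "offset": [-0.15, 0, 0], "angular": [0, 0, 0]},
    {"fingers": 1, "offset": [-0.1, 0, 0], "angular": [0, 0, 0]},
    {"fingers": 1, "offset": [0, 0, 0], "angular": [0, 0, 0]}
  ]
}}

```text
time_s: 10.45
position: [0.5716, 0.1013, 0.0273]
tcp_rot: [0.001, 0.707, 0.707, -0.001]
force: [0.4, 0.2, -0.2]
gripper_width: 0.999
grip_force: 0.0
```

Call:
{"api": "send_rows", "payload": {
  "moves": [
    {"fingers": 1, "offset": [-0.04, 0, 0], "angular": [0, 0, 0]},
    {"fingers": 1, "offset": [-0.04, 0, 0], "angular": [0, 0, 0]},
    {"fingers": 1, "offset": [-0.02, 0, 0], "angular": [0, 0, 0]},
    {"fingers": 1, "offset": [0, 0, 0], "angular": [0, 0, 0]},
    {"fingers": 1, "offset": [0, 0, 0], "angular": [0, 0, 0]}
  ]
}}

```text
time_s: 11.08
position: [0.5716, 0.0977, 0.0274]
tcp_rot: [0.0, 0.707, 0.707, 0.0]
force: [-0.4, 3.3, 0.6]
gripper_width: 1.001
grip_force: 1.8
```

Call:
{"api": "send_rows", "payload": {
  "moves": [
    {"fingers": 1, "offset": [-0.04, 0, 0], "angular": [0, 0, 0]},
    {"fingers": 1, "offset": [-0.04, 0, 0], "angular": [0, 0, 0]},
    {"fingers": 1, "offset": [0, 0, 0], "angular": [0, 0, 0]},
    {"fingers": 1, "offset": [0, 0, 0], "angular": [0, 0, 0]},
    {"fingers": 1, "offset": [0, 0, 0], "angular": [0, 0, 0]}
  ]
}}

```text
time_s: 11.7
position: [0.5719, 0.0957, 0.0275]
tcp_rot: [-0.001, 0.707, 0.707, 0.002]
force: [0.3, 10.3, 0.6]
gripper_width: 0.999
grip_force: 5.2
```

Call:
{"api": "send_rows", "payload": {
  "moves": [
    {"fingers": 1, "offset": [-0.03, 0, 0], "angular": [0, 0, 0]},
    {"fingers": 1, "offset": [-0.03, 0, 0], "angular": [0, 0, 0]},
    {"fingers": 1, "offset": [0, 0, 0], "angular": [0, 0, 0]},
    {"fingers": 1, "offset": [0, 0, 0], "angular": [0, 0, 0]},
    {"fingers": 1, "offset": [0, 0, 0], "angular": [0, 0, 0]}
  ]
}}

```text
time_s: 12.32
position: [0.5725, 0.0957, 0.0277]
tcp_rot: [-0.003, 0.707, 0.707, 0.005]
force: [2.3, 19.6, -0.8]
gripper_width: 0.999
grip_force: 9.7
```

Contact at TCP y=0.0957 with about 20 N, as predicted, so the sides are flush. I back off, go up and look from above.

Call:
{"api": "send_rows", "payload": {
  "moves": [
    {"fingers": 1, "offset": [0.4, 0, 0], "angular": [0, 0, 0]},
    {"fingers": 1, "offset": [0.5, 0, 0], "angular": [0, 0, 0]},
    {"fingers": 1, "offset": [0, 0, -0.9], "angular": [0, 0, 0]},
    {"fingers": 1, "offset": [0, 0, -1], "angular": [0, 0, 0]},
    {"fingers": 1, "offset": [0, 0, -1], "angular": [0, 0, 0]}
  ]
}}

```text
time_s: 12.95
position: [0.5711, 0.1347, 0.1735]
tcp_rot: [0.001, 0.707, 0.707, -0.001]
force: [0.4, -0.0, -0.3]
gripper_width: 1.0
grip_force: 0.0
```

Call:
{"api": "send_rows", "payload": {
  "moves": [
    {"fingers": 1, "offset": [0, 0, -1], "angular": [0, 0, 0]},
    {"fingers": 1, "offset": [-0.9, 0.2, -0.4], "angular": [0, 0, 0]},
    {"fingers": 1, "offset": [-0.8, 0.1, 0], "angular": [0, 0, 0]},
    {"fingers": 1, "offset": [0, 0, 0], "angular": [0, 0, 0]},
    {"fingers": 1, "offset": [0, 0, 0], "angular": [0, 0, 0]}
  ]
}}

```text
time_s: 13.58
position: [0.5861, 0.0503, 0.2419]
tcp_rot: [-0.0, 0.707, 0.707, -0.001]
force: [-0.0, 0.7, -0.4]
gripper_width: 0.999
grip_force: 0.0
```

```bash
python3 - <<'E'
from m import *
f=grab("wrist","pics/w5.png");pickle.dump(f,open("w5.pkl","wb"))
s=env.read_state();print(s["position"],s["joints"])
E
```

```text
[0.586061   0.0508109  0.24188851] [-3.86571992e-02  3.92031077e-01 -6.82058513e-02  1.11161837e+00
 -5.83752364e-04  1.53180157e+00]
```

View pics/w5.png

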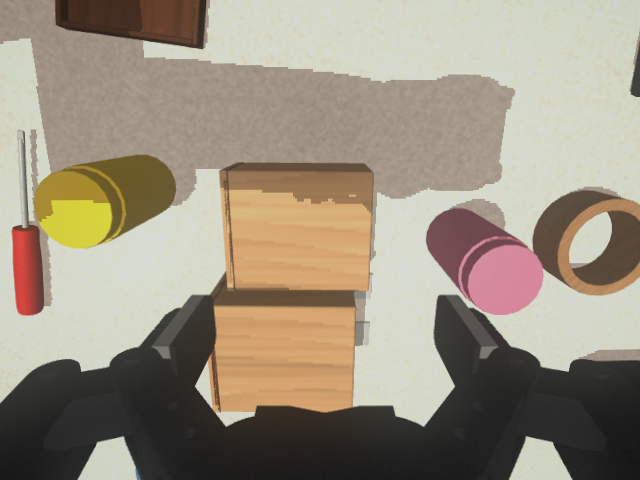

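This is the last permitted view. The loose unit is flush and square: its back edge runs u≈374→371 (rows 170-289), the fixed back edge is at u≈355, and the pink lid is at (504,277). I'll measure the edges in code.

```bash
cat >> m.py <<'E'
def backedge(f,P0,P1,z,n=14,half=.025,d=(1,0)):
    "sub-pixel outer edge along +d near the line P0-P1 (world xy at height z)"
    w=cv2.cvtColor(f["color"],cv2.COLOR_RGB2LAB).astype(np.float32)[...,2]  # yellow-blue: wood vs white
    out=[]; d=np.array(d,float)
    for a in np.linspace(.1,.9,n):
        b=np.array(P0)*(1-a)+np.array(P1)*a
        s=np.linspace(-half,half,101); X=np.c_[b+s[:,None]*d,np.full(101,z)]
        uv=proj(f,X).astype(np.float32)
        v=cv2.GaussianBlur(cv2.remap(w,uv[:,None,0],uv[:,None,1],cv2.INTER_LINEAR),(1,7),0).ravel()
        i=np.argmin(np.gradient(v)); out.append([*X[i,:2],v[:20].mean()-v[-20:].mean()])
    o=np.array(out); return o
E
python3 - <<'E'
from m import *
f=pickle.load(open("w5.pkl","rb"))
for n,p,q,z in(("loose",(.633,-.022),(.633,.083),.07),("fixed",(.612,-.13),(.612,-.03),.1)):
    o=backedge(f,p,q,z); m=np.median(o[:,0]); k=abs(o[:,0]-m)<.006
    print(n,o[:,0].round(4),np.polyfit(o[k,1],o[k,0],1).round(4))
print("loose pts",back(f,[(374,170),(371,289),(229,289),(221,170)],.07)[:,:2].round(4).tolist())
print("fixed pts",back(f,[(356,306),(354,410),(213,306),(213,410)],.1)[:,:2].round(4).tolist())
print("pink",back(f,[(504,277),(466,277),(542,277)],.12)[:,:2].round(4).tolist())
print("seam",back(f,[(371,290)],.07))
E
```

```text
loose [0.6255 0.6255 0.6255 0.6255 0.6255 0.6255 0.6255 0.6255 0.6255 0.6255
 0.6255 0.626  0.626  0.626 ] [0.0056 0.6254]
fixed [0.6105 0.611  0.6105 0.6105 0.611  0.611  0.611  0.611  0.611  0.611
 0.6115 0.6115 0.611  0.6115] [0.0104 0.6118]
loose pts [[0.6267, 0.0849], [0.628, -0.0232], [0.4979, -0.0234], [0.4989, 0.0849]]
fixed pts [[0.612, -0.0249], [0.6129, -0.1317], [0.4916, -0.0253], [0.482, -0.1326]]
pink [[0.7232, 0.0097], [0.6938, 0.0098], [0.753, 0.0096]]
seam [[ 0.62807697 -0.02419111  0.07      ]]
```

The loose unit's back is 14.5 mm behind the fixed one's, and the relative yaw is about 0.005 rad. I'll push -x at the back with shut fingers, high enough for the gripper body to clear the pink canister.

Call:
{"api": "send_rows", "payload": {
  "moves": [
    {"fingers": -1, "offset": [-0.2, 0.7, 0], "angular": [0, 0, 0]},
    {"fingers": -1, "offset": [-0.2, 0.7, 0], "angular": [0, 0, 0]},
    {"fingers": -1, "offset": [0, 0, 0.6], "angular": [0, 0, 0]},
    {"fingers": -1, "offset": [0, 0, 0.6], "angular": [0, 0, 0]},
    {"fingers": -1, "offset": [0, 0, 0.4], "angular": [0, 0, 0]}
  ]
}}

```text
time_s: 14.25
position: [0.6554, 0.0318, 0.1601]
tcp_rot: [-0.001, 0.706, 0.708, -0.001]
force: [1.0, 0.0, 0.4]
gripper_width: 0.002
grip_force: 0.0
```

Call:
{"api": "send_rows", "payload": {
  "moves": [
    {"fingers": -1, "offset": [0, 0, 0.4], "angular": [0, 0, 0]},
    {"fingers": -1, "offset": [0, 0, 0.4], "angular": [0, 0, 0]},
    {"fingers": -1, "offset": [0, 0, 0.4], "angular": [0, 0, 0]},
    {"fingers": -1, "offset": [0, 0, 0.4], "angular": [0, 0, 0]},
    {"fingers": -1, "offset": [0, 0, 0], "angular": [0, 0, 0]}
  ]
}}

```text
time_s: 14.88
position: [0.6546, 0.0318, 0.0802]
tcp_rot: [-0.002, 0.707, 0.708, -0.002]
force: [-0.1, 0.3, 1.4]
gripper_width: 0.006
grip_force: 0.0
```

Call:
{"api": "send_rows", "payload": {
  "moves": [
    {"fingers": -1, "offset": [0, 0, 0.3], "angular": [0, 0, 0]},
    {"fingers": -1, "offset": [0, 0, 0.2], "angular": [0, 0, 0]},
    {"fingers": -1, "offset": [0, -0.1, 0], "angular": [0, 0, 0]},
    {"fingers": -1, "offset": [0, -0.1, 0], "angular": [0, 0, 0]},
    {"fingers": -1, "offset": [0, -0.1, 0], "angular": [0, 0, 0]}
  ]
}}

```text
time_s: 15.5
position: [0.6414, 0.0304, 0.0578]
tcp_rot: [0.0, 0.707, 0.707, 0.0]
force: [-0.2, -0.7, 0.4]
gripper_width: -0.001
grip_force: 0.0
```

Call:
{"api": "send_rows", "payload": {
  "moves": [
    {"fingers": -1, "offset": [0, -0.08, 0], "angular": [0, 0, 0]},
    {"fingers": -1, "offset": [0, -0.08, 0], "angular": [0, 0, 0]},
    {"fingers": -1, "offset": [0, 0, 0], "angular": [0, 0, 0]},
    {"fingers": -1, "offset": [0, 0, 0], "angular": [0, 0, 0]},
    {"fingers": -1, "offset": [0, 0, 0], "angular": [0, 0, 0]}
  ]
}}

```text
time_s: 16.12
position: [0.6338, 0.0305, 0.0575]
tcp_rot: [0.0, 0.707, 0.707, 0.0]
force: [2.2, -0.6, 2.4]
gripper_width: 0.001
grip_force: 1.1
```

```bash
cat > e.py <<'E'
from m import *
def rep(f,xl):
    for n,p,q,z in(("loose",(xl,-.022),(xl,.083),.07),("fixed",(.612,-.13),(.612,-.03),.1)):
        o=backedge(f,p,q,z); m=np.median(o[:,0]); k=abs(o[:,0]-m)<.006
        print(n,o[:,0].round(4),np.polyfit(o[k,1],o[k,0],1).round(4))
E
python3 - <<'E'
from e import *
f=grab("wrist","pics/w6.png");rep(f,.618)
E
```

```text
loose [0.6325 0.636  0.6135 0.6075 0.6075 0.614  0.6175 0.619  0.62   0.6195
 0.62   0.6195 0.62   0.62  ] [0.0983 0.6142]
fixed [0.587 0.587 0.587 0.587 0.587 0.587 0.587 0.587 0.587 0.587 0.587 0.587
 0.587 0.587] [-0.     0.587]
```

Call:
{"api": "send_rows", "payload": {
  "moves": [
    {"fingers": -1, "offset": [0, -0.06, 0], "angular": [0, 0, 0]},
    {"fingers": -1, "offset": [0, -0.06, 0], "angular": [0, 0, 0]},
    {"fingers": -1, "offset": [0, -0.05, 0], "angular": [0, 0, 0]},
    {"fingers": -1, "offset": [0, 0, 0], "angular": [0, 0, 0]},
    {"fingers": -1, "offset": [0, 0, 0], "angular": [0, 0, 0]}
  ]
}}

```text
time_s: 16.8
position: [0.6249, 0.0305, 0.0574]
tcp_rot: [-0.0, 0.707, 0.707, -0.0]
force: [2.5, -1.1, 3.4]
gripper_width: -0.001
grip_force: 1.6
```

Now back off, raise and measure from above, as at w5.

Call:
{"api": "send_rows", "payload": {
  "moves": [
    {"fingers": -1, "offset": [0, 0.3, 0], "angular": [0, 0, 0]},
    {"fingers": -1, "offset": [0, 0.3, -0.3], "angular": [0, 0, 0]},
    {"fingers": -1, "offset": [0, 0, -1], "angular": [0, 0, 0]},
    {"fingers": -1, "offset": [0, 0, -1], "angular": [0, 0, 0]},
    {"fingers": -1, "offset": [0, 0, -1], "angular": [0, 0, 0]}
  ]
}}

```text
time_s: 17.42
position: [0.6527, 0.0306, 0.2224]
tcp_rot: [-0.002, 0.707, 0.707, -0.002]
force: [0.1, -0.2, -0.4]
gripper_width: 0.004
grip_force: 0.0
```

Call:
{"api": "send_rows", "payload": {
  "moves": [
    {"fingers": 1, "offset": [0.2, -0.7, -0.3], "angular": [0, 0, 0]},
    {"fingers": 1, "offset": [0.2, -0.7, 0], "angular": [0, 0, 0]},
    {"fingers": 1, "offset": [0, 0, 0], "angular": [0, 0, 0]},
    {"fingers": 1, "offset": [0, 0, 0], "angular": [0, 0, 0]},
    {"fingers": 1, "offset": [0, 0, 0], "angular": [0, 0, 0]}
  ]
}}

```text
time_s: 18.05
position: [0.5854, 0.0502, 0.2367]
tcp_rot: [-0.0, 0.707, 0.707, -0.0]
force: [-0.2, -0.5, -0.7]
gripper_width: 0.999
grip_force: 0.0
```

```bash
cat >> e.py <<'E'
def gap(f):
    "rows of the far side of the loose top and of the fixed top's near side, in world y"
    for n,p,q,z,d in(("loose +y side",(.53,.085),(.6,.085),.07,(0,1)),("fixed +y side",(.53,-.026),(.6,-.026),.1,(0,1))):
        print(n,np.median(backedge(f,p,q,z,half=.012,d=d)[:,1]).round(4))
E
python3 - <<'E'
from e import *
g=pickle.load(open("w5.pkl","rb"));gap(g)
f=grab("wrist","pics/w7.png");pickle.dump(f,open("w7.pkl","wb"));rep(f,.612);gap(f)
print(env.read_state()["position"])
E
```

```text
loose +y side 0.091
fixed +y side -0.025
loose [0.61   0.6105 0.6105 0.61   0.61   0.6105 0.6105 0.6105 0.6105 0.6105
 0.6105 0.6105 0.6105 0.6105] [0.0043 0.6103]
fixed [0.6105 0.611  0.6105 0.6105 0.611  0.611  0.611  0.611  0.611  0.611
 0.611  0.611  0.611  0.6115] [0.0075 0.6115]
loose +y side 0.0843
fixed +y side -0.0249
[0.58540626 0.05022867 0.23669046]
```

```bash
python3 -c "
from cell import env
print(env.sign_off())"
```

```text
the job is handed in; nothing more can be done
None
```

The canister stands upright in the tray. The loose unit is flush against the fixed one, with backs (and so fronts) level to about 1 mm and no measurable gap. The job is handed in, but the hand-in returned no verdict.

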